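Unlock and open the spice grinder's catch drawer

ROBOT

A 6-joint arm with a two-finger parallel gripper is mounted at the origin on the work surface. World frame = base frame: x ahead of the robot, y to its left, z up, the work surface at z = 0. Lengths are in m, angles in rad, forces in N, time in s.
With the tool pointing down it reaches from about 0.275 to 0.85 m from the base axis. Payload 19 kg.
Tool frame: the origin (TCP) lies at the very end of the fingers, on their centre line; the grasp point (between the pads) lies 19 mm behind it; z points along the fingers, y is the direction in which the jaws open and shut (so a half turn about z gives the same grasp; the last joint's range is limited). The gripper opens to 85 mm and grips with 20 to 120 N. Pads are 22 mm wide; open, the fingers measure 114 mm over their backs; the gripper's body (76 mm by 85 mm) begins 54 mm behind the grasp point. The pads swing forward as they close: fully open they stand 13 mm farther back than shut.
Start: joints at [1.107, 0.15, 1.437, -0, 1.554, -0.134], TCP at [0.186, 0.544, 0.231] pointing down, gripper open.
Joint ranges: [-2.8, 2.8], [-0.68, 2.1], [0.12, 2.68], [-1.39, 4.53], [0.16, 2.79], [-2.81, 2.81]. Speed limits (rad/s): [1.89, 1.89, 2.22, 3.01, 3.01, 3.01].

INTERFACE

Orientations are given as a unit quaternion [x, y, z, w].
In Python, from cell import arm gives the robot as it stands.
- The arm moves only by the tool servo_tool, never from a script. Its argument "rows" is a list of rows, each a list of 4 numbers: the shift along the world's x, y, z in m, then the turn about the world's z in degrees. A call has 1 to 5 rows; each row is the pose to reach, as a shift and turn from the pose commanded when the call began; what a row does not reach only later rows make up. A row lasts 1/10 s, in which the tool goes at most 50 mm and 8.59 degrees, less where a joint would pass 70% of its speed; a pose out of reach is approached as far as the arm can. A call with a gripper value outside its range is refused whole. "gripper" is the opening, from -1 (shut) to 1 (fully open), so that 0 is half open, set as the call begins (left out, the last holds). The fingers move at their own pace and stop on an object; "newtons" is the grip in N (left out, the last holds). Time passes only in rows, so rows that repeat a pose let the fingers close. It gives the time, the measured TCP pose, the force and the opening at its end, in the units of the state.
- arm.read_state(): the state, without advancing time (a new reading comes with each control period).
- arm.grab_frame(name): name is "scene" or "top" or "wrist"; returns a dict with "pixels" (384x512x3 uint8, red, green, blue), "depth" (384x512 float32, m along the optical axis (not along the pixel's ray), 0 where there is no reading), "K" (3x3 intrinsics, pixels), "cam_to_world" (4x4, takes a point from camera to world coordinates); the wrist camera has in their place "mount" (4x4, takes a point from camera to tool coordinates, whose origin is the TCP and whose axes are the flange's). Camera axes: x right, y up, looking along -z (the intrinsics and any distortion apply to the point x, -y, -z); pixel columns grow to the right and rows downward; lengths in m; the calibration is good to about 2 mm. A picture is of the moment at which its call begins: read the wrist's pose just before it.
- arm.close_job(): hands the job in, once; it reports no verdict.
The state is a dict: "time": time; "joints": joint angles; "qd": joint speeds; "joint_torque": joint torques, N m; "position": TCP position; "ee_rot": TCP orientation; "force": force on the tool from outside, world axes, zero at the start; "wrist_torque": the same for the moment, N m; "finger_gap": finger opening in m.
Only numpy, scipy, OpenCV 4.12 (cv2) and the standard library are available. Lean on these libraries where they do the work, as an engineer would, in place of code of your own. Each camera call takes 0.05 s, during which the arm holds its last target.

TASK

Open the spice grinder's catch drawer: draw the lock pin straight up out of its bore and hang it upright by its collar in the notch of the pin rest, slid in to the closed end, and let go of it. Then turn the grinder's knob clockwise to its stop, which releases the hidden bolt, and pull the drawer out all the way. Leave the jars, the teaspoon and the reamer where they are.

Things in the scene. Friction and masses are not known exactly. Their poses are not given: they have to be found in the camera images.
- grinder: the grinder, fixed, sizes in mm: wooden box 150 (x) by 240 (y) by 100 high, steel top plate, wooden back board to 150 high along its +x side, steel hopper 50 wide, to 134 high, at x 45, y 90. Origin: centre of its underside; its front (with the drawer) faces its own -x. On top stand the knob (x -15, y -45) and the lock pin (x -15, y 30)
- bore (a point): on the bore's axis, axes as the grinder's, at the top face of the knob's arm, 112 mm above the shelf; the pin's collar rests here at the start, its tip 40 mm lower. The pin passes through the arm's end (hole 19 mm) into the top plate's bore (19 mm) and so keeps the knob from turning
- pin: lock pin, loose, steel with dark wooden T-bar, about 60 g. Origin: lowest point of its tip; z up along it. From the tip, in mm: ball foot 16 wide (0 to 16), shank 9 thick to 40, flat collar 26 wide from 40 to 45, stem 10 thick to 61, T-bar 46 (its x) by 13 (its y) from 61 to 79. At the start upright in the bore, T-bar within 0.6 rad of the grinder's x
- pin_tip (a point): the pin's lowest point (ball foot), axes as the pin's
- pin_neck (a point): on the pin's axis at the underside of its collar, 40 mm above the tip
- pin_grip (a point): centre of the pin's T-bar, 70 mm above the tip; pinch it across its 13 mm width (its y)
- rest: pin rest, fixed, sizes in mm: foot 110 by 70 by 10 and post (on its +x side) carrying a level steel plate 6 thick, top at 90, clear above. Origin: on the shelf below the parking place. The plate's notch, 13 wide, is open to the rest's own -x: lips at x -18, closed end at x +6; before the lips it flares to 35 wide at x -34
- notch (a point): parking place in the notch at the plate's top face, axes as the rest's; the parked pin's collar underside is here, its tip 40 mm lower. The ball foot cannot pass the notch from above: slide the shank in from the open side (towards the rest's +x), the plate between collar and ball, then let down till the collar lies on the plate
- knob (a joint): knob angle, rad: 0 at the start (locked), grows clockwise seen from above to its stop at 1.40; stays where it is left (friction about 0.06 N m). The hidden bolt lets the drawer go from about 1.2
- knob_grip (a point): centre of the knob's upright wooden bar, 134 mm above the shelf, on the turning axis; turns with the knob. The bar is 56 mm long (its x), 14 wide (its y), from 20 below to 14 above this point. Under it a flat steel arm (32 wide, 8 thick, top at 112) reaches 90 mm out along its +y to the pin
- drawer (a joint): drawer opening, m: 0 shut, slides towards the grinder's own -x to its stop at 0.060; about 2 N to move
- drawer_grip (a point): grip point on the drawer's pull, 66 mm above the shelf, moves with the drawer; axes as the grinder's. The pull is an upright wooden fin 14 mm wide (y) that stands 40 out from the drawer's front, from 40 to 80 above the shelf; pinch it from above across y
- jar_a: blue glazed jar with lid, 80 mm wide, 107 mm high, origin centre of underside; leave alone
- jar_b: a second such jar, leave alone
- teaspoon: steel teaspoon 140 mm long lying flat, leave alone
- reamer: small wooden citrus reamer 115 mm long lying flat, leave alone
Things that resemble listed ones, but are neither listed nor needed, are in the scene too. Leave any orange or purple look-alike of the rest alone.

How it is judged:
On the way, in this order (a step that is already met when the one before it is completed fails the run):
1. the pin is drawn right out of the bore, the knob still locked (z of pin_tip in the frame of bore above 0.003 m and value of joint knob below 0.25 rad), for 0.1 s.
2. the pin hangs in the rest's notch at its closed end, let go (x of pin_neck in the frame of notch between -0.008 and 0.006 m and y of pin_neck in the frame of notch between -0.005 and 0.005 m and z of pin_neck in the frame of notch between -0.004 and 0.004 m and angle between pin's own z axis and vertical below 0.2 rad and linear speed of pin below 0.02 m/s and contact force between the fingers and pin below 0.1 N), for 0.2 s.
3. the knob is turned clockwise to its stop (value of joint knob above 1.3 rad), for 0.1 s.
4. the drawer is pulled fully out (value of joint drawer above 0.054 m), for 0.2 s.
At the end, for the whole second after the job is handed in: The pin hangs upright (within 0.2 rad) and at rest in the notch, its collar underside within 4 mm of the plate's top, within 5 mm across and from 8 mm before to 6 mm behind the parking place; the knob stands at more than 1.25 rad; the drawer is out by more than 52 mm and still (x of pin_neck in the frame of notch between -0.008 and 0.006 m and y of pin_neck in the frame of notch between -0.005 and 0.005 m and z of pin_neck in the frame of notch between -0.004 and 0.004 m and angle between pin's own z axis and vertical below 0.2 rad and linear speed of pin below 0.02 m/s and value of joint knob above 1.25 rad and value of joint drawer above 0.052 m and velocity of joint drawer below 0.01 m/s); the robot touches nothing.
It fails at once if a jar, the teaspoon or the reamer is moved by more than 20 mm (distance of any of jar_a, jar_b, teaspoon, reamer from where it was at the start of the episode above 0.02 m).
It also fails if it takes over 67 s, if anything falls off the work surface, if the arm or the gripper's body presses on something with over 40 N, if the wrist force passes 120 N, or if a joint passes its speed limit or range.

## Working session

There is one attempt and no reset: what is moved stays moved. The work goes in short steps, Python scripts to look and compute and a tool call to move; the robot and the scene stay as the last step left them, time stands still between calls to the robot, and variables do not carry over. Pictures are saved under pics/ and viewed, and the job is handed in when it is done.

Besides the shell and the picture viewer there is one more tool, called as name(argument=value, ...), one argument or row to a line, values as JSON. servo_tool: Moves the arm, as the interface text tells. Its arguments: {"type":"object","properties":{"rows":{"type":"array"},"gripper":{"type":"number"},"newtons":{"type":"number"}},"required":["rows"]}

```bash
ls; mkdir -p pics; python3 - <<'E'
from cell import arm
import cv2,pickle,numpy as np
s=arm.read_state(); print(s)
d={'s':s}
for n in ['scene','top','wrist']:
    f=arm.grab_frame(n); d[n]=f; cv2.imwrite(f'pics/{n}0.png',f['pixels'][:,:,::-1])
    print(n,f['K'],f.get('cam_to_world',f.get('mount')),f.keys())
pickle.dump(d,open('f0.pkl','wb'))
E
```

```text
pics
{'time': 0.0, 'joints': array([ 1.10701191e+00,  1.50984889e-01,  1.43798301e+00,  1.96659575e-06,
        1.55379181e+00, -1.33997657e-01]), 'qd': array([ 1.34117773e-03,  2.06574997e-03, -6.63197196e-05, -1.13877977e-03,
        2.59413381e-04,  5.53883873e-04]), 'joint_torque': array([ 2.47007942e-03, -7.13065052e+01, -5.70865202e+01, -1.35896162e-04,
        9.02439962e-03, -4.28628448e-05]), 'position': array([0.18612348, 0.54380415, 0.2307    ]), 'ee_rot': array([ 1.64147147e-01,  9.86435692e-01, -5.57367049e-04, -1.72765577e-04]), 'force': array([ 0.3393716 , -0.5858652 , -0.83221857]), 'wrist_torque': array([-0.03225704, -0.00447253, -0.00034526]), 'finger_gap': 0.08544765102792243}
scene [[437.5182319    0.         256.20520387]
 [  0.         437.5182319  187.10485845]
 [  0.           0.           1.        ]] [[ 0.17266348 -0.70285773  0.69005676  1.28840717]
 [ 0.98489014  0.13270596 -0.11126787 -0.11022639]
 [-0.01336916  0.698842    0.71515112  0.90304063]
 [ 0.          0.          0.          1.        ]] dict_keys(['pixels', 'depth', 'K', 'cam_to_world'])
top [[405.22122079   0.         255.25954463]
 [  0.         405.22122079 186.5394759 ]
 [  0.           0.           1.        ]] [[-0.02121388  0.98104448 -0.19261802  0.29573552]
 [-0.99971138 -0.01864231  0.01515339  0.03004844]
 [ 0.0112753   0.19288389  0.9811568   1.32712872]
 [ 0.          0.          0.          1.        ]] dict_keys(['pixels', 'depth', 'K', 'cam_to_world'])
wrist [[316.88610692   0.         255.12691656]
 [  0.         316.88610692 192.21524509]
 [  0.           0.           1.        ]] [[-9.42729741e-05  9.63936676e-01  2.66131690e-01  6.80317032e-02]
 [ 9.99999975e-01  1.44858366e-04 -1.70446894e-04 -3.18064386e-04]
 [-2.02851414e-04  2.66131668e-01 -9.63936665e-01 -1.41979396e-01]
 [ 0.00000000e+00  0.00000000e+00  0.00000000e+00  1.00000000e+00]] dict_keys(['pixels', 'depth', 'K', 'mount'])
```

View pics/scene0.png

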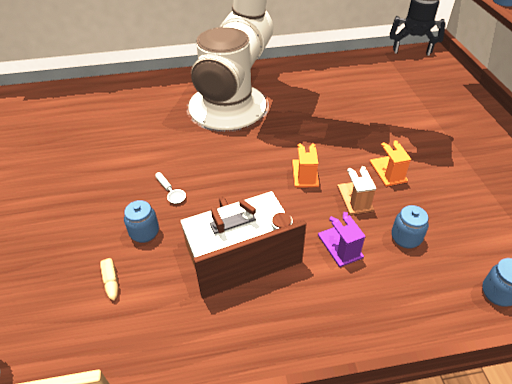

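View pics/top0.png

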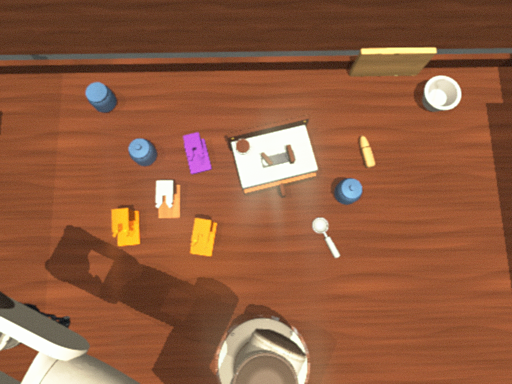

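View pics/wrist0.png

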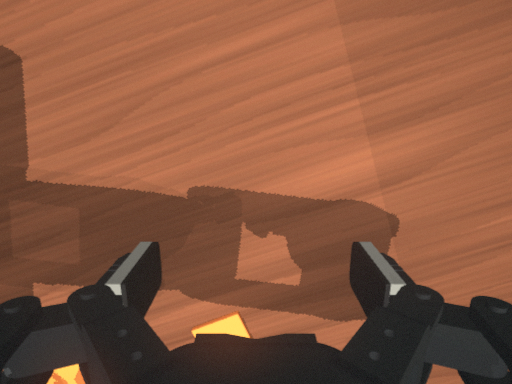

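```bash
cat > h.py <<'E'
import numpy as np,cv2,pickle
def unproj(f,u,v,z=None,T=None):
    """pixel -> world point; by plane z"""
    T=f['cam_to_world'] if T is None else T;K=f['K']
    d=np.array([(u-K[0,2])/K[0,0],-(v-K[1,2])/K[1,1],-1.])
    o=T[:3,3]; w=T[:3,:3]@d
    if z is not None: return o+w*(z-o[2])/w[2]
    return o,w/np.linalg.norm(w)
def proj(f,p,T=None):
    T=f['cam_to_world'] if T is None else T;K=f['K']
    c=T[:3,:3].T@(np.asarray(p)-T[:3,3]); return np.array([K[0,0]*c[0]/-c[2]+K[0,2],K[1,1]*-c[1]/-c[2]+K[1,2]])
def cloud(f,T=None):
    T=f['cam_to_world'] if T is None else T;K=f['K'];D=f['depth']
    v,u=np.mgrid[:D.shape[0],:D.shape[1]]
    c=np.stack([(u-K[0,2])/K[0,0]*D,-(v-K[1,2])/K[1,1]*D,-D],-1)
    P=c@T[:3,:3].T+T[:3,3]; P[D==0]=np.nan; return P
def wristT(s,f):
    from scipy.spatial.transform import Rotation as R
    T=np.eye(4);T[:3,:3]=R.from_quat(s['ee_rot']).as_matrix();T[:3,3]=s['position'];return T@f['mount']
def crop(f,x0,y0,x1,y1,name,k=5):
    im=f['pixels'][y0:y1,x0:x1,::-1]; cv2.imwrite('pics/'+name,cv2.resize(im,None,fx=k,fy=k,interpolation=cv2.INTER_CUBIC))
E
python3 - <<'E'
from h import *
d=pickle.load(open('f0.pkl','rb'))
crop(d['top'],90,110,330,260,'topc.png',3)
crop(d['scene'],170,130,430,300,'scenec.png',3)
P=cloud(d['top'])
print(P[200,300],P[250,150])
z=P[...,2]
# heights map in regions
for (x,y) in [(274,140),(255,160),(278,158),(291,154),(266,159),(243,146),(165,190),(165,205),(140,150),(348,190)]: print(x,y,P[y,x].round(4),d['top']['pixels'][y,x])
E
```

```text
[ 0.50768346 -0.13784595  0.00141821] [0.35392157 0.35367432 0.00058935]
274 140 [ 0.6853 -0.0513  0.1002] [252 254 248]
255 160 [0.6205 0.0102 0.1026] [252 254 250]
278 158 [ 0.6231 -0.0611  0.1123] [171 167 153]
291 154 [ 0.6252 -0.0981  0.1479] [176 118  83]
266 159 [ 0.6096 -0.022   0.153 ] [189 152 121]
243 146 [0.6561 0.0464 0.1373] [161 100  70]
165 190 [0.5331 0.2909 0.0894] [252 253 249]
165 205 [0.4977 0.3058 0.0138] [249 180  99]
140 150 [0.6604 0.3698 0.0991] [135 185 226]
348 190 [ 0.5214 -0.2766  0.0941] [148 204 237]
```

View pics/topc.png

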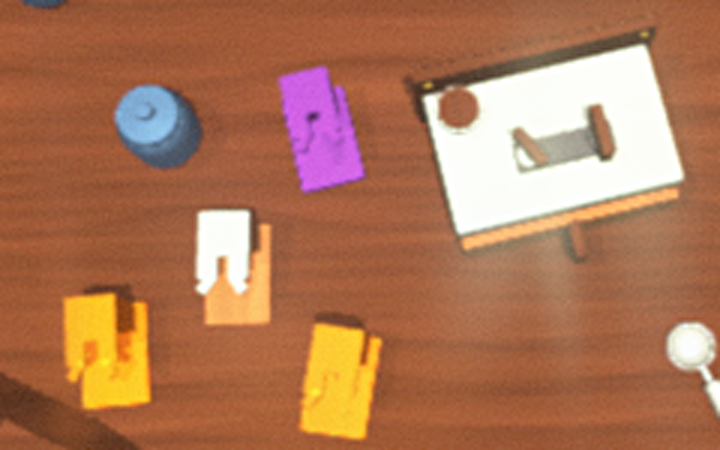

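View pics/scenec.png

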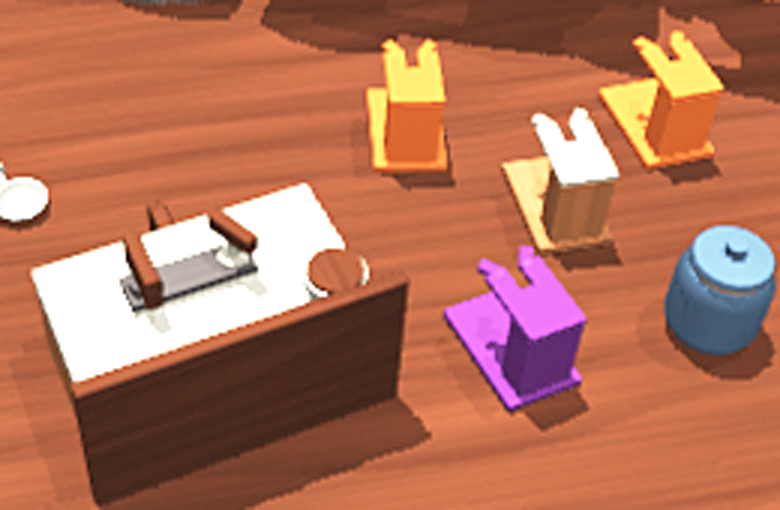

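```bash
python3 - <<'E'
from h import *
d=pickle.load(open('f0.pkl','rb'))
f=d['top'];P=cloud(f);z=P[...,2];px=f['pixels'].astype(int)
v,u=np.mgrid[:384,:512]
def rect(m,n):
    p=P[m][:,:2].astype(np.float32); r=cv2.minAreaRect(p*1000); print(n,m.sum(),np.round(r[0],1),np.round(r[1],1),round(r[2],1))
white=px.min(-1)>225
g=(u>225)&(u<325)&(v>115)&(v<200)
rect(g&white&(abs(z-.1)<.006),'plate')
n,l,st,c=cv2.connectedComponentsWithStats((g&(z>.139)&(v>140)).astype(np.uint8))
for i in range(1,n):
    if st[i,4]>8: rect(l==i,'bar%d z%.3f'%(i,np.nanmedian(z[l==i])))
r=(u>150)&(u<185)&(v>175)&(v<222)
rect(r&white&(abs(z-.09)<.008),'restplate')
rect(r&(abs(z-.012)<.008),'restfoot')
for n in ['scene']:
    f2=d[n];P2=cloud(f2);z2=P2[...,2];p2=f2['pixels'].astype(int);v2,u2=v,u
    w2=p2.min(-1)>225
    P=P2
    rect((u2>335)&(u2<380)&(v2>163)&(v2<195)&w2&(abs(z2-.09)<.008),'scene rest')
    rect((u2>180)&(u2<290)&(v2>185)&(v2<250)&w2&(abs(z2-.1)<.006),'scene plate')
    n,l,st,c=cv2.connectedComponentsWithStats(((u2>205)&(u2<262)&(v2>185)&(v2<235)&(z2>.138)).astype(np.uint8))
    for i in range(1,n):
        if st[i,4]>8: rect(l==i,'bar')
E
```

```text
plate 2762 [634.9 -50. ] [150.2 239.6] 13.4
bar3 z0.148 84 [630.5 -96.9] [55.2 13.9] 13.1
bar5 z0.150 72 [613.1 -23.8] [46.6 13.1] 36.1
restplate 338 [522.5 293.6] [51.2 79.6] 88.6
restfoot 482 [522.2 300.2] [152.4 109.5] 0.9
scene rest 372 [521.9 295.1] [52. 86.] 89.7
scene plate 2545 [617.1 -52.7] [119. 241.] 13.1
bar 125 [615.4 -24.1] [46.7 13.2] 37.2
bar 132 [631.1 -96.5] [56.3 13.8] 13.8
```

The real rest is the steel-plate, wooden-foot one at top px (165,195). The look-alikes are orange at (125,227) and (204,237), and purple at (197,152). The enlarged crops confirm this. I'll take a close wrist look at the rest's notch before gripping the pin.

servo_tool(
  rows=[
    [0.04,-0.03,0,-8.5],
    [0.08,-0.06,0,-17],
    [0.12,-0.09,0,-25.5],
    [0.16,-0.12,0,-34],
    [0.2,-0.15,0,-42.5],
  ],
)

```text
time: 0.65
position: [0.3874, 0.3925, 0.2312]
ee_rot: [0.513, 0.858, -0.0, -0.0]
force: [-0.4, 0.3, 0.3]
finger_gap: 0.0853
```

servo_tool(
  rows=[
    [0.03,-0.02,0,-8.5],
    [0.06,-0.04,0,-17],
    [0.09,-0.06,0,-25.5],
    [0.12,-0.08,0,-34],
    [0.134,-0.1,0,-42],
  ],
)

```text
time: 1.15
position: [0.5221, 0.2926, 0.2305]
ee_rot: [0.787, 0.617, -0.0, -0.0]
force: [-1.0, 0.7, -0.1]
finger_gap: 0.0856
```

servo_tool(
  rows=[
    [0,0,0,-8],
    [0,0,0,-16],
    [0,0,0,-24],
    [0,0,0,-32],
    [0,0,0,-40],
  ],
)

```text
time: 1.65
position: [0.5202, 0.2939, 0.231]
ee_rot: [0.95, 0.311, -0.0, -0.0]
force: [-0.7, -0.1, -0.3]
finger_gap: 0.0855
```

servo_tool(
  rows=[
    [0,0,0,0],
    [0,0,0,0],
  ],
)

```text
time: 1.85
position: [0.5202, 0.2939, 0.2311]
ee_rot: [0.949, 0.316, -0.0, -0.0]
force: [-0.2, -0.1, 0.3]
finger_gap: 0.0851
```

```bash
python3 - <<'E'
from h import *
from cell import arm
s=arm.read_state();f=arm.grab_frame('wrist');print(s['time'],s['joints'],s['position'],s['ee_rot'])
pickle.dump((s,f),open('w1.pkl','wb'));cv2.imwrite('pics/w1.png',f['pixels'][:,:,::-1])
T=wristT(s,f);P=cloud(f,T);z=P[...,2]
px=f['pixels'].astype(int);m=(abs(z-.09)<.006)
print(m.sum());cv2.imwrite('pics/w1m.png',(m*255).astype(np.uint8))
E
```

```text
1.85 [3.85394441e-01 1.97652533e-01 1.38274872e+00 1.20131382e-04
 1.56149628e+00 1.31298412e+00] [0.52017538 0.2939464  0.23110305] [ 9.48730013e-01  3.16087543e-01 -1.55959677e-04 -5.02230634e-05]
18028
```

View pics/w1.png

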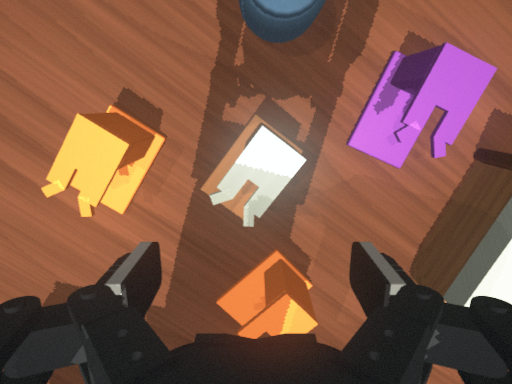

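View pics/w1m.png

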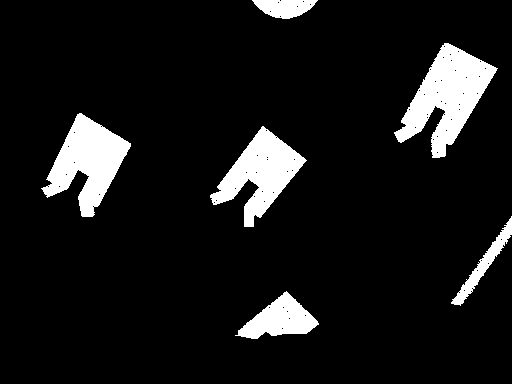

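```bash
python3 - <<'E'
from h import *
s,f=pickle.load(open('w1.pkl','rb'))
T=wristT(s,f);P=cloud(f,T);z=P[...,2]
m=(abs(z-.09)<.006).astype(np.uint8)
n,l,st,c=cv2.connectedComponentsWithStats(m,connectivity=8)
i=l[145,270];m=l==i
p=P[m];print(m.sum(),np.median(p[:,2]))
xy=(p[:,:2]*1000).astype(np.float32)
r=cv2.minAreaRect(xy);print(r)
a=np.radians(r[2]-90 if r[2]>45 else r[2])
for a in [a,0.,np.radians(-1.2)]:
    R=np.array([[np.cos(a),np.sin(a)],[-np.sin(a),np.cos(a)]])
    q=(R@(xy.T-np.array([[520],[294]]))).T
    print('yaw',np.degrees(a),'x',q[:,0].min(),q[:,0].max())
    for x0 in range(-45,60,5):
        k=q[abs(q[:,0]-x0)<2.5][:,1]
        if len(k)<10: continue
        k=np.sort(k); g=np.diff(k);j=g.argmax()
        print(x0,k[0].round(1),k[-1].round(1),'gap',k[j].round(1),k[j+1].round(1))
E
```

```text
4162 0.08946535782507245
((520.1998291015625, 293.79644775390625), (50.50837326049805, 85.40604400634766), 89.55485534667969)
yaw -0.44514465332031256 x -42.50156018818864 42.90448294663581
-40 -24.8 24.5 gap -15.8 13.9
-35 -25.2 25.1 gap -11.4 10.5
-30 -21.7 21.7 gap -7.6 7.1
-25 -25.5 24.7 gap -6.5 6.4
-20 -25.3 24.7 gap -6.8 6.2
-15 -25.2 24.7 gap -6.7 6.3
-10 -25.2 24.7 gap -6.7 6.4
-5 -25.4 24.7 gap -2.7 -0.5
0 -25.4 24.8 gap -22.5 -21.9
5 -25.0 24.8 gap -20.0 -19.5
10 -24.9 24.8 gap -12.2 -11.6
15 -24.8 24.9 gap -16.9 -16.4
20 -25.0 24.9 gap -7.2 -6.7
25 -25.3 24.9 gap -15.7 -15.2
30 -25.0 24.9 gap -20.2 -19.6
35 -25.1 24.9 gap -19.1 -18.5
40 -25.0 25.0 gap -17.8 -17.3
45 -23.4 24.1 gap 19.6 23.1
yaw 0.0 x -42.644622802734375 42.89849853515625
-40 -24.6 24.8 gap -15.5 14.2
-35 -24.9 25.3 gap -11.2 10.7
-30 -20.9 22.2 gap -7.1 7.4
-25 -25.3 24.9 gap -6.4 6.6
-20 -25.2 24.8 gap -6.6 6.4
-15 -25.1 24.8 gap -6.6 6.4
-10 -25.1 24.8 gap -6.6 6.4
-5 -25.4 24.7 gap -2.7 -0.4
0 -25.3 24.8 gap -25.2 -24.7
5 -25.1 24.7 gap -20.1 -19.5
10 -25.0 24.7 gap -12.3 -11.7
15 -24.9 24.8 gap -17.0 -16.5
20 -25.2 24.8 gap -7.4 -6.8
25 -25.5 24.7 gap -15.9 -15.4
30 -25.2 24.6 gap -20.4 -19.8
35 -25.3 24.7 gap -10.8 -10.2
40 -25.3 24.7 gap -18.1 -17.6
45 -23.8 23.8 gap -11.4 -7.6
yaw -1.2 x -42.73172896477691 43.182051397472804
-40 -25.3 24.0 gap -16.3 13.4
-35 -25.7 24.6 gap -11.8 10.0
-30 -22.1 24.3 gap -8.0 6.8
-25 -25.8 24.4 gap -6.9 6.0
-20 -25.6 24.4 gap -7.0 6.0
-15 -25.4 24.5 gap -6.9 6.1
-10 -25.4 24.6 gap -6.8 6.2
-5 -25.5 24.6 gap -2.7 -0.5
0 -25.4 24.8 gap -22.5 -21.9
5 -25.0 24.9 gap -13.4 -12.8
10 -24.8 25.0 gap -12.1 -11.5
15 -24.6 25.1 gap -16.7 -16.2
20 -24.8 25.2 gap -7.0 -6.4
25 -25.0 25.2 gap -23.3 -22.7
30 -24.5 25.3 gap -15.3 -14.7
35 -24.6 25.4 gap -24.2 -23.5
40 -24.3 25.6 gap -15.6 -15.1
45 -24.4 15.7 gap 10.0 14.8
```

servo_tool(
  rows=[
    [0.014,-0.048,0,0],
    [0.028,-0.096,0,0],
    [0.042,-0.143,0,0],
    [0.056,-0.19,0,0],
    [0.07,-0.238,0,0],
  ],
  gripper=0,
)

```text
time: 2.4
position: [0.5904, 0.0541, 0.2314]
ee_rot: [0.949, 0.316, 0.0, -0.0]
force: [0.5, 1.2, 0.3]
finger_gap: 0.0429
```

servo_tool(
  rows=[
    [0.012,-0.04,0,0],
    [0.0235,-0.08,0,0],
    [0.0235,-0.08,0,0],
    [0.0235,-0.08,0,0],
  ],
)

```text
time: 2.8
position: [0.6138, -0.0248, 0.2309]
ee_rot: [0.949, 0.314, -0.0, -0.0]
force: [0.1, 0.7, -0.2]
finger_gap: 0.0429
```

```bash
python3 - <<'E'
from h import *
from cell import arm
s=arm.read_state();f=arm.grab_frame('wrist');print(s['time'],s['joints'],s['position'],s['ee_rot'],s['finger_gap'])
pickle.dump((s,f),open('w2.pkl','wb'));cv2.imwrite('pics/w2.png',f['pixels'][:,:,::-1])
T=wristT(s,f);P=cloud(f,T);z=P[...,2]
v,u=np.mgrid[:384,:512]
m=((z>.143)&(z<.155)).astype(np.uint8)
n,l,st,c=cv2.connectedComponentsWithStats(m)
for i in range(1,n):
    if st[i,4]>150:
        xy=(P[l==i][:,:2]*1000).astype(np.float32);print(c[i].round(),st[i,4],cv2.minAreaRect(xy),np.median(z[l==i]))
# rests
d=pickle.load(open('f0.pkl','rb'));P=cloud(d['top']);z=P[...,2]
m=((z>.06)&(z<.16)&(P[...,0]>.3)&(P[...,0]<.75)).astype(np.uint8)
n,l,st,c=cv2.connectedComponentsWithStats(m)
for i in range(1,n):
    if st[i,4]>100:print(c[i].round(),P[l==i].min(0).round(3),P[l==i].max(0).round(3))
E
```

```text
2.8 [-1.65927598e-01  2.32999745e-01  1.34049199e+00  2.86232562e-04
  1.56872851e+00  7.65240700e-01] [ 0.61375734 -0.02482121  0.23094293] [ 9.49293957e-01  3.14389669e-01 -2.10682722e-04 -2.73061418e-04] 0.04289321645476719
[338.  83.] 8448 ((714.2824096679688, -31.43255615234375), (14.455587387084961, 259.37115478515625), 12.887308120727539) 0.14910939877462848
[254. 198.] 1062 ((612.161865234375, -23.79242706298828), (45.92593765258789, 12.899700164794922), 36.97620391845703) 0.15003552100439146
[347. 226.] 923 ((634.8501586914062, -95.0925064086914), (43.5279426574707, 14.357016563415527), 12.323833465576172) 0.14707821490438872
[273. 154.] [ 0.511 -0.184  0.06 ] [0.75  0.095 0.157]
[193. 145.] [0.626 0.172 0.063] [0.72  0.237 0.098]
[141. 150.] [0.629 0.335 0.061] [0.704 0.412 0.113]
[349. 190.] [ 0.488 -0.324  0.061] [ 0.565 -0.248  0.112]
[165. 192.] [0.48  0.268 0.061] [0.565 0.32  0.098]
[121. 220.] [0.394 0.398 0.061] [0.479 0.452 0.097]
[201. 231.] [0.355 0.148 0.062] [0.444 0.209 0.096]
```

View pics/w2.png

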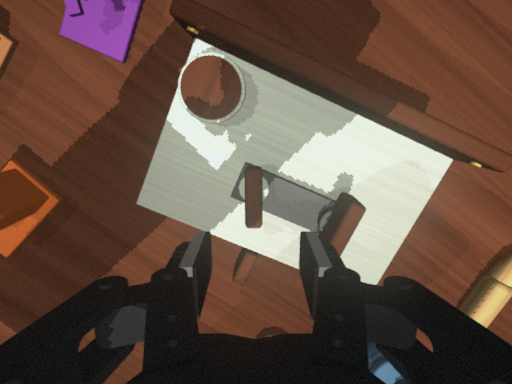

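Wrist view: pin T-bar at px (254,198), knob bar at (345,222), hopper at (212,88). The TCP is over the pin and the jaws lie across the T-bar, so I'll descend.

servo_tool(
  rows=[
    [-0.001,0.001,-0.03,0.3],
    [-0.001,0.001,-0.06,0.3],
    [-0.001,0.001,-0.085,0.3],
    [-0.001,0.001,-0.1,0.3],
    [-0.001,0.001,-0.106,0.3],
  ],
)

```text
time: 3.35
position: [0.6122, -0.0221, 0.1242]
ee_rot: [0.948, 0.317, -0.001, -0.0]
force: [0.8, -0.9, 0.1]
finger_gap: 0.0427
```

servo_tool(
  rows=[
    [0,0,0,0],
    [0,0,0,0],
    [0,0,0,0],
    [0,0,0,0],
    [0,0,0,0],
  ],
  gripper=-1,
  newtons=40,
)

```text
time: 3.85
position: [0.6133, -0.023, 0.1264]
ee_rot: [0.949, 0.317, 0.001, 0.0]
force: [0.1, 1.7, 7.3]
finger_gap: 0.0125
```

servo_tool(
  rows=[
    [0,0,0.006,0],
    [0,0,0.014,0],
    [0,0,0.024,0],
    [0,0,0.034,0],
    [0,0,0.044,0],
  ],
)

```text
time: 4.35
position: [0.6128, -0.0231, 0.1705]
ee_rot: [0.949, 0.317, 0.0, 0.0]
force: [1.1, -1.8, -0.2]
finger_gap: 0.0119
```

servo_tool(
  rows=[
    [0,0,0.01,0],
    [0,0,0.02,0],
    [0,0,0.03,0],
    [0,0,0.04,0],
    [0,0,0.045,0],
  ],
)

```text
time: 4.85
position: [0.6129, -0.0231, 0.2155]
ee_rot: [0.949, 0.317, 0.0, 0.0]
force: [-0.7, 0.5, -0.9]
finger_gap: 0.012
```

```bash
python3 - <<'E'
from h import *
from cell import arm
s=arm.read_state();print(s)
d={'s':s}
for n in ['wrist','scene']:
    d[n]=arm.grab_frame(n)
pickle.dump(d,open('f3.pkl','wb'))
crop(d['scene'],170,130,330,270,'s3.png',5)
cv2.imwrite('pics/w3.png',d['wrist']['pixels'][:,:,::-1])
E
```

```text
{'time': 4.85, 'joints': array([-1.63183404e-01,  2.35250225e-01,  1.36875496e+00,  8.28240144e-05,
        1.53667092e+00,  7.63483024e-01]), 'qd': array([ 0.00015135, -0.01198117, -0.06310263,  0.00091491,  0.08130233,
        0.00029466]), 'joint_torque': array([-3.87045206e-02, -7.86479402e+01, -5.65535402e+01, -1.52392626e-03,
       -1.85116776e-02,  6.73046839e-05]), 'position': array([ 0.61293171, -0.02305658,  0.21549395]), 'ee_rot': array([9.48584172e-01, 3.16524656e-01, 4.24679152e-04, 1.77143308e-04]), 'force': array([-0.68804925,  0.50716997, -0.86900228]), 'wrist_torque': array([ 0.04571867,  0.03663209, -0.04861391]), 'finger_gap': 0.011991676653062664}
```

View pics/s3.png

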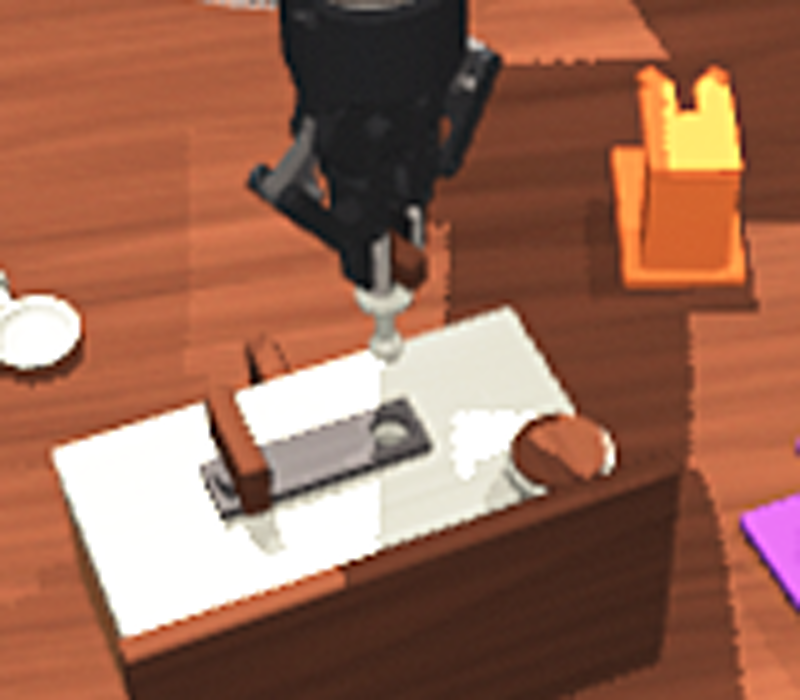

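View pics/w3.png

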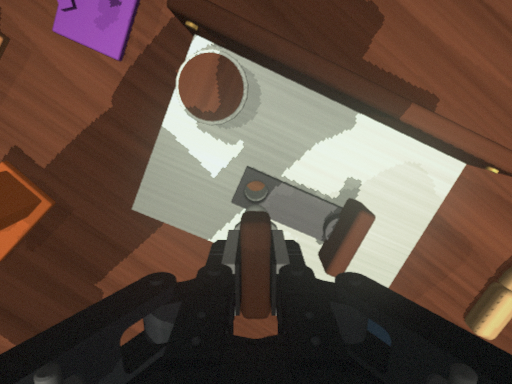

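```bash
python3 - <<'E'
from h import *
d=pickle.load(open('f3.pkl','rb'));s=d['s'];f=d['wrist'];T=wristT(s,f);P=cloud(f,T)
print(s['position'])
px=f['pixels'].astype(int)
for v in range(205,325,8): print(v,P[v,256].round(4),px[v,256])
m=(P[...,2]>.228)&(P[...,2]<.25)&(px[...,0]>px[...,2]*1.5)&(px[...,0]>40);m[:, :225]=0;m[:,290:]=0
q=P[m];print(m.sum(),cv2.minAreaRect((q[:,:2]*1000).astype(np.float32)),np.percentile(q[:,2],[5,50,95]))
f=d['scene'];P=cloud(f)
for v in range(183,204,1): 
    i=[u for u in range(240,256) if P[v,u,0]<.66 and P[v,u,2]>.13]
    if i: print(v,i[0],i[-1],P[v,(i[0]+i[-1])//2].round(4))
E
```

```text
[ 0.61293171 -0.02305658  0.21549395]
205 [ 0.6181 -0.0194  0.1684] [96 96 88]
213 [ 0.6301 -0.0102  0.2271] [56 52 44]
221 [ 0.6301 -0.0102  0.2368] [59 51 40]
229 [ 0.6281 -0.0117  0.2393] [81 62 49]
237 [ 0.6254 -0.0137  0.2397] [80 60 46]
245 [ 0.6227 -0.0158  0.2397] [80 57 46]
253 [ 0.6194 -0.0182  0.2387] [70 52 42]
261 [ 0.6169 -0.0201  0.2395] [67 46 32]
269 [ 0.6134 -0.0227  0.2383] [71 49 38]
277 [ 0.6108 -0.0246  0.2392] [68 46 34]
285 [ 0.6082 -0.0266  0.24  ] [64 43 29]
293 [ 0.605  -0.029   0.2396] [64 39 29]
301 [ 0.6015 -0.0316  0.239 ] [65 42 31]
309 [ 0.5981 -0.0342  0.2385] [66 41 29]
317 [ 0.5955 -0.0362  0.2396] [60 38 24]
2748 ((611.9332885742188, -23.59067153930664), (45.28874206542969, 12.888562202453613), 36.905174255371094) [0.23757418 0.23898663 0.24002603]
183 240 255 [ 0.6291 -0.0238  0.2362]
184 240 255 [ 0.6267 -0.0236  0.2307]
185 240 255 [ 0.6285 -0.0239  0.2295]
186 240 255 [ 0.6301 -0.0242  0.2281]
187 241 253 [ 0.6294 -0.0242  0.2242]
188 241 252 [ 0.6304 -0.0266  0.2226]
189 241 252 [ 0.6289 -0.0265  0.2179]
190 242 252 [ 0.6195 -0.0232  0.2046]
191 242 251 [ 0.6219 -0.0258  0.2043]
192 244 250 [ 0.6265 -0.0243  0.2055]
193 245 248 [ 0.6266 -0.0266  0.2029]
194 245 248 [ 0.6166 -0.0254  0.189 ]
195 245 248 [ 0.6171 -0.0256  0.1864]
196 245 248 [ 0.6197 -0.026   0.1858]
197 245 249 [ 0.6186 -0.0237  0.181 ]
198 244 250 [ 0.6169 -0.0236  0.1758]
199 244 250 [ 0.618  -0.0238  0.1737]
200 244 250 [ 0.6201 -0.0242  0.1727]
201 245 249 [ 0.6229 -0.0247  0.1724]
202 246 248 [ 0.6214 -0.0246  0.1674]
```

servo_tool(
  rows=[
    [-0.02,0.038,0,0],
    [-0.04,0.077,0,0],
    [-0.06,0.115,0,0],
    [-0.08,0.154,0,0],
    [-0.1,0.192,0,0],
  ],
)

```text
time: 5.45
position: [0.5115, 0.1703, 0.2138]
ee_rot: [0.949, 0.316, -0.0, -0.0]
force: [1.6, 1.3, 0.2]
finger_gap: 0.0124
```

servo_tool(
  rows=[
    [-0.02,0.038,0,0],
    [-0.04,0.077,0,0],
    [-0.058,0.11,0,0],
    [-0.066,0.125,0,0],
    [-0.066,0.125,0,0],
  ],
)

```text
time: 5.95
position: [0.4454, 0.2957, 0.2138]
ee_rot: [0.948, 0.318, -0.0, -0.0]
force: [0.2, -0.4, -0.2]
finger_gap: 0.0123
```

servo_tool(
  rows=[
    [0,0,-0.03,0],
    [0,0,-0.06,0],
    [0,0,-0.09,0],
    [0,0,-0.105,0],
    [0,0,-0.105,0],
  ],
)

```text
time: 6.45
position: [0.446, 0.2927, 0.1069]
ee_rot: [0.949, 0.316, -0.002, 0.0]
force: [-0.5, 0.4, 0.2]
finger_gap: 0.0123
```

```bash
python3 - <<'E'
from h import *
from cell import arm
s=arm.read_state();print(s['time'],s['position'],s['ee_rot'],s['force'],s['finger_gap'])
d={'s':s}
for n in ['wrist','scene','top']:
    d[n]=arm.grab_frame(n)
pickle.dump(d,open('f4.pkl','wb'))
crop(d['scene'],310,120,430,220,'s4.png',6)
cv2.imwrite('pics/w4.png',d['wrist']['pixels'][:,:,::-1])
f=d['wrist'];T=wristT(s,f);P=cloud(f,T);px=f['pixels'].astype(int)
m=(P[...,2]>.122)&(P[...,2]<.142)&(px[...,0]>px[...,2]*1.5)&(px[...,0]>40);m[:, :225]=0;m[:,290:]=0;m[:200]=0
q=P[m];print(m.sum(),cv2.minAreaRect((q[:,:2]*1000).astype(np.float32)),np.percentile(q[:,2],[5,50,95]))
m=(abs(P[...,2]-.09)<.006).astype(np.uint8);m[:,:160]=0;m[:,420:]=0;m[230:]=0
n,l,st,c=cv2.connectedComponentsWithStats(m)
for i in range(1,n):
    if st[i,4]>500:
        q=P[l==i];print(c[i],st[i,4],cv2.minAreaRect((q[:,:2]*1000).astype(np.float32)),np.median(q[:,2]))
E
```

```text
6.45 [0.44602659 0.29270079 0.10686638] [ 9.48704087e-01  3.16158594e-01 -2.05397373e-03  2.81327663e-04] [-0.52928331  0.36295187  0.18010655] 0.012325001401944728
3054 ((445.1033020019531, 292.63873291015625), (45.957908630371094, 13.611418724060059), 36.86322021484375) [0.12752719 0.13028423 0.13141953]
[351.22386297 104.47122137] 15237 ((520.3359375, 293.80181884765625), (50.92720413208008, 86.47984313964844), 89.44587707519531) 0.08934448791275659
```

View pics/s4.png

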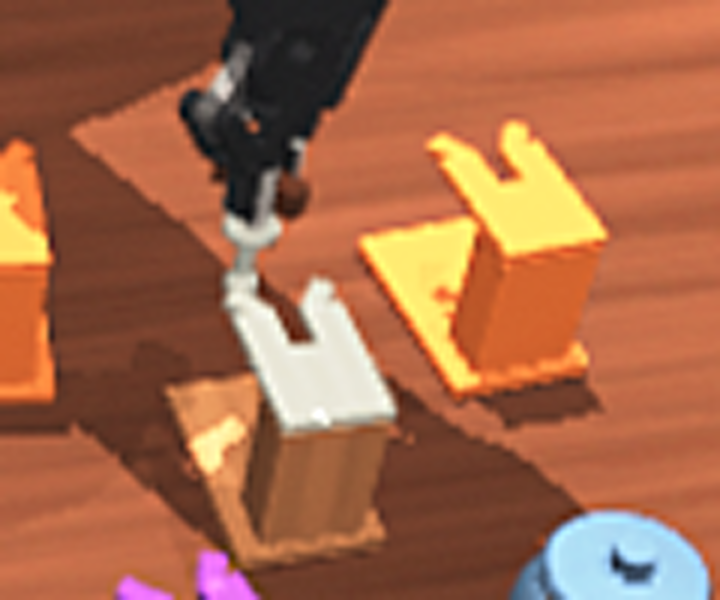

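View pics/w4.png

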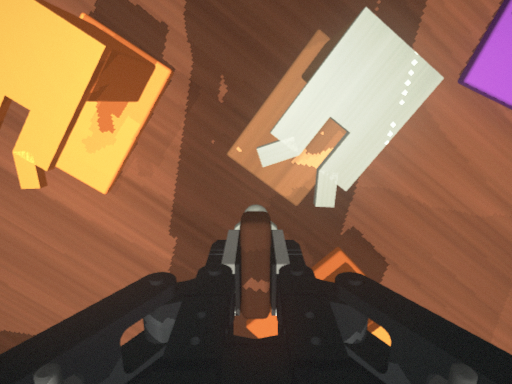

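servo_tool(
  rows=[
    [0,0,0.004,0],
    [0,0,0.004,0],
    [0,0,0.004,0],
  ],
)

```text
time: 6.9
position: [0.447, 0.2941, 0.114]
ee_rot: [0.949, 0.317, 0.001, -0.0]
force: [0.4, 0.6, -0.6]
finger_gap: 0.012
```

```bash
cat > m.py <<'E'
from h import *
from cell import arm
for k in range(2):
    s=arm.read_state();f=arm.grab_frame('wrist');print(s['time'],s['position'],s['ee_rot'].round(4),s['force'].round(1))
    T=wristT(s,f);P=cloud(f,T);px=f['pixels'].astype(int);zt=s['position'][2]+.024
    m=(abs(P[...,2]-zt)<.009)&(px[...,0]>px[...,2]*1.5)&(px[...,0]>40);m[:, :225]=0;m[:,290:]=0;m[:200]=0
    q=P[m];print(m.sum(),cv2.minAreaRect((q[:,:2]*1000).astype(np.float32)),np.percentile(q[:,2],[5,50,95]))
E
python3 m.py
```

```text
6.9 [0.44698987 0.29410059 0.11398893] [ 9.486e-01  3.165e-01  6.000e-04 -1.000e-04] [ 0.4  0.6 -0.6]
3041 ((445.9820251464844, 293.982666015625), (45.83585739135742, 13.584407806396484), 36.842071533203125) [0.13460326 0.13742132 0.13851288]
6.95 [0.44685764 0.29404314 0.11371452] [ 9.486e-01  3.165e-01  4.000e-04 -1.000e-04] [-0.5  0.3 -1.2]
3040 ((445.7174987792969, 293.8169250488281), (45.77098083496094, 13.542680740356445), 36.88993835449219) [0.1342837  0.13712889 0.13824986]
```

servo_tool(
  rows=[
    [0.008,0,0,0],
    [0.016,0,0,0],
    [0.024,0,0,0],
    [0.032,0,0,0],
    [0.04,0,0,0],
  ],
)

```text
time: 7.5
position: [0.4876, 0.2939, 0.1131]
ee_rot: [0.949, 0.316, -0.0, -0.0]
force: [-0.1, 0.7, -0.4]
finger_gap: 0.0125
```

servo_tool(
  rows=[
    [0.007,0,0,0],
    [0.014,0,0,0],
    [0.02,0,0,0],
    [0.024,0,0,0],
    [0.024,0,0,0],
  ],
)

```text
time: 8.0
position: [0.5111, 0.2939, 0.1132]
ee_rot: [0.949, 0.316, -0.0, -0.0]
force: [-0.1, -0.3, -0.1]
finger_gap: 0.0123
```

```bash
cat >>m.py <<'E'
cv2.imwrite('pics/wm_%d.png'%(s['time']*100),f['pixels'][:,:,::-1]); g=arm.grab_frame('scene'); crop(g,310,120,430,220,'sm_%d.png'%(s['time']*100),6)
E
python3 m.py; ls pics
```

```text
8.0 [0.51109608 0.29394067 0.11316806] [ 0.9486  0.3164 -0.     -0.    ] [-0.1 -0.3 -0.1]
2677 ((509.8997497558594, 293.3841247558594), (44.8807373046875, 12.870969772338867), 37.160667419433594) [0.13537166 0.13670003 0.13775564]
8.05 [0.51076845 0.2939548  0.11314731] [ 9.486e-01  3.165e-01 -1.000e-04 -0.000e+00] [ 0.4  0.1 -0.1]
2693 ((509.68231201171875, 293.0632629394531), (45.2646369934082, 12.875314712524414), 36.21369552612305) [0.13536174 0.13665889 0.13771428]
s3.png
s4.png
scene0.png
scenec.png
sm_805.png
top0.png
topc.png
w1.png
w1m.png
w2.png
w3.png
w4.png
wm_805.png
wrist0.png
```

View pics/wm_805.png

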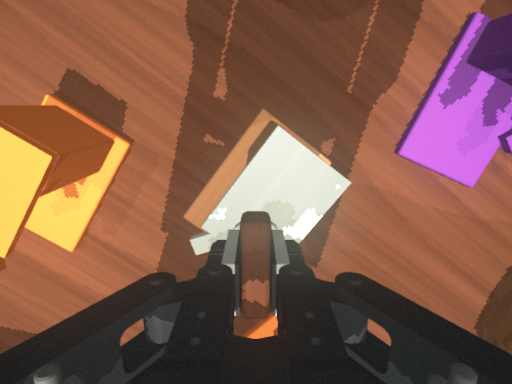

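View pics/sm_805.png

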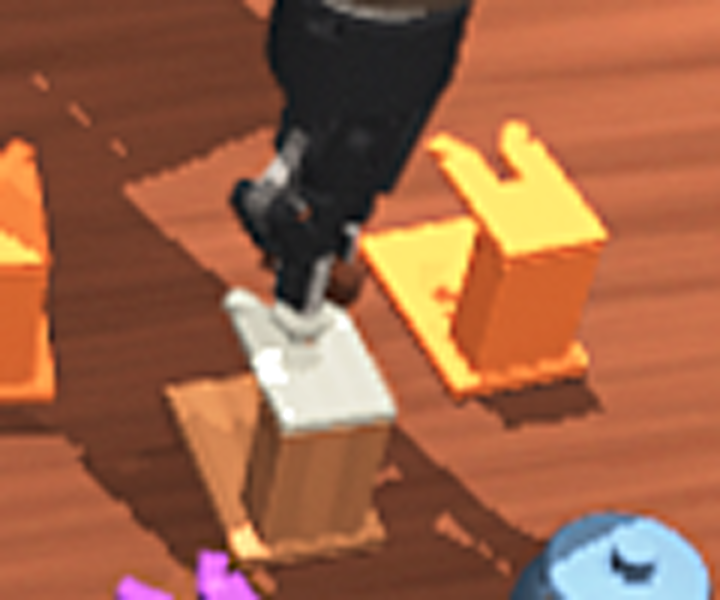

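servo_tool(
  rows=[
    [0,0,-0.003,0],
    [0,0,-0.006,0],
    [0,0,-0.007,0],
    [0,0,-0.0075,0],
    [0,0,-0.0075,0],
  ],
)

```text
time: 8.65
position: [0.5107, 0.294, 0.1057]
ee_rot: [0.949, 0.317, -0.0, -0.0]
force: [0.3, -0.2, 0.4]
finger_gap: 0.0119
```

```bash
python3 m.py
```

```text
8.65 [0.51067861 0.29398693 0.10569551] [ 9.486e-01  3.165e-01 -1.000e-04 -1.000e-04] [ 0.3 -0.2  0.4]
2741 ((509.650146484375, 293.1342468261719), (45.12080764770508, 12.8727388381958), 36.16806411743164) [0.12784467 0.12918236 0.13023019]
8.7 [0.51072434 0.29398599 0.10577209] [ 0.9486  0.3165 -0.     -0.    ] [0.  0.2 0.4]
2736 ((509.64483642578125, 293.5174560546875), (45.41480255126953, 12.88388442993164), 37.21464538574219) [0.1278638  0.12923617 0.13030483]
```

servo_tool(
  rows=[
    [0,0,-0.001,0],
    [0,0,-0.001,0],
  ],
)

```text
time: 9.0
position: [0.5108, 0.294, 0.1047]
ee_rot: [0.949, 0.316, 0.0, -0.0]
force: [0.8, 0.5, 0.1]
finger_gap: 0.0119
```

servo_tool(
  rows=[
    [0,0,0,0],
    [0,0,0,0],
    [0,0,0,0],
    [0,0,0,0],
    [0,0,0,0],
  ],
  gripper=0,
)

```text
time: 9.5
position: [0.5107, 0.294, 0.1048]
ee_rot: [0.949, 0.317, 0.0, -0.0]
force: [-0.7, 0.6, -0.5]
finger_gap: 0.0427
```

servo_tool(
  rows=[
    [0,0,0.01,0],
    [0,0,0.03,0],
    [0,0,0.06,0],
    [0,0,0.1,0],
    [0,0,0.12,0],
  ],
)

```text
time: 10.0
position: [0.5112, 0.2942, 0.2291]
ee_rot: [0.949, 0.317, 0.002, -0.0]
force: [0.3, -0.5, -0.2]
finger_gap: 0.0427
```

```bash
python3 - <<'E'
from h import *
from cell import arm
s=arm.read_state();f=arm.grab_frame('wrist');print(s['time'],s['position'],s['finger_gap'])
T=wristT(s,f);P=cloud(f,T);px=f['pixels'].astype(int)
m=(abs(P[...,2]-.129)<.006)&(px[...,0]>px[...,2]*1.4);m[:,:180]=0;m[:,340:]=0
q=P[m];print(m.sum(),cv2.minAreaRect((q[:,:2]*1000).astype(np.float32)),np.percentile(q[:,2],[5,50,95]))
cv2.imwrite('pics/w5.png',f['pixels'][:,:,::-1]);g=arm.grab_frame('scene');crop(g,310,120,430,220,'s5.png',6)
E
```

```text
10.0 [0.51124079 0.29422046 0.22905191] 0.042749703919274844
785 ((509.2716979980469, 292.6277160644531), (44.4006233215332, 12.330592155456543), 36.55860137939453) [0.12681319 0.12819762 0.12934932]
```

View pics/w5.png

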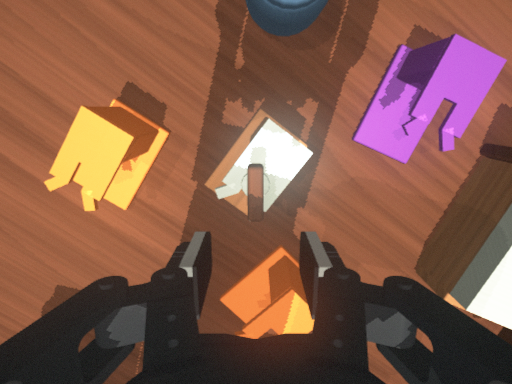

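View pics/s5.png

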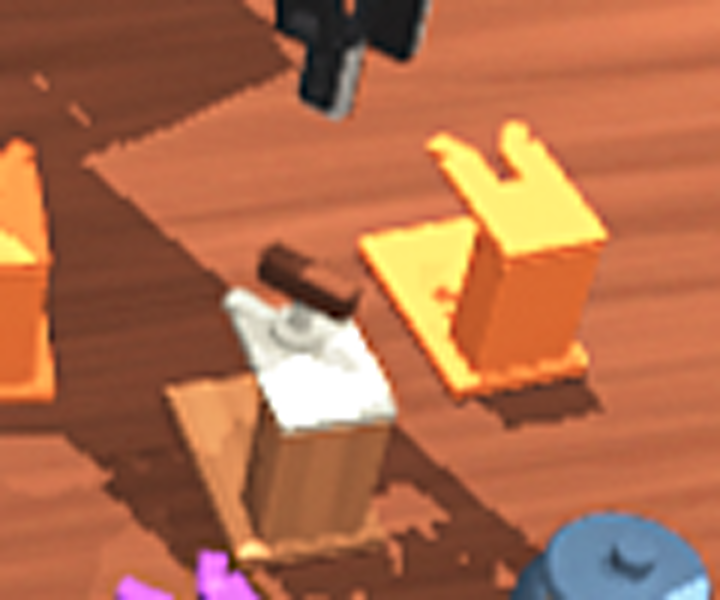

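The pin hangs upright in the notch, about -2 mm in x and -1.3 mm in y from the parking place. Next is the knob.

servo_tool(
  rows=[
    [0.012,-0.039,0,8.5],
    [0.024,-0.078,0,17],
    [0.036,-0.117,0,25.5],
    [0.048,-0.156,0,34],
    [0.06,-0.195,0,42.5],
  ],
)

```text
time: 10.6
position: [0.57, 0.1, 0.2245]
ee_rot: [0.779, 0.627, -0.0, -0.0]
force: [0.7, 0.2, -0.4]
finger_gap: 0.0432
```

servo_tool(
  rows=[
    [0.012,-0.039,0,8.5],
    [0.024,-0.078,0,17],
    [0.036,-0.117,0,25.5],
    [0.048,-0.156,0,34],
    [0.06,-0.195,0,42.5],
  ],
)

```text
time: 11.1
position: [0.63, -0.0951, 0.2244]
ee_rot: [0.501, 0.866, -0.0, -0.0]
force: [0.8, 0.6, 0.9]
finger_gap: 0.0428
```

servo_tool(
  rows=[
    [0,0,0,8.5],
    [0,0,0,17],
    [0,0,0,25.5],
    [0,0,0,34],
    [0,0,0,42.5],
  ],
)

```text
time: 11.6
position: [0.6298, -0.0934, 0.2243]
ee_rot: [0.153, 0.988, 0.0, -0.0]
force: [0.1, -0.1, 1.1]
finger_gap: 0.0429
```

servo_tool(
  rows=[
    [0,0,0,8.5],
    [0,0,0,17],
    [0,0,0,25.5],
    [0,0,0,29],
    [0,0,0,29],
  ],
)

```text
time: 12.1
position: [0.6298, -0.0934, 0.2244]
ee_rot: [-0.097, 0.995, 0.0, -0.0]
force: [0.8, 0.6, -0.8]
finger_gap: 0.0432
```

```bash
cat > k.py <<'E'
from h import *
from cell import arm
from scipy.spatial.transform import Rotation as R
s=arm.read_state();f=arm.grab_frame('wrist');y=R.from_quat(s['ee_rot']).as_matrix()[:,1]
print(s['time'],s['position'],s['finger_gap'],'jawyaw',np.degrees(np.arctan2(y[1],y[0])),s['joints'].round(2),s['force'].round(1))
T=wristT(s,f);P=cloud(f,T);px=f['pixels'].astype(int)
m=((P[...,2]>.142)&(P[...,2]<.154)&(px[...,0]>px[...,2]*1.3)).astype(np.uint8)
n,l,st,c=cv2.connectedComponentsWithStats(m)
for i in range(1,n):
    if st[i,4]>200:
        q=P[l==i];print(c[i].round(),st[i,4],cv2.minAreaRect((q[:,:2]*1000).astype(np.float32)),np.median(q[:,2]))
cv2.imwrite('pics/k_%d.png'%(s['time']*100),f['pixels'][:,:,::-1])
E
python3 k.py; ls pics/k_*
```

```text
12.1 [ 0.6298372  -0.09335876  0.22437259] 0.04321181508169172 jawyaw 101.13037861204009 [-0.27  0.28  1.29 -0.    1.57 -2.03] [ 0.8  0.6 -0.8]
[251. 197.] 1284 ((628.40966796875, -96.93468475341797), (55.04365158081055, 13.118339538574219), 12.500056266784668) 0.14713266480788825
[464. 306.] 265 ((682.2557373046875, 86.536376953125), (21.556705474853516, 9.744240760803223), 69.23948669433594) 0.14827925445371865
[255. 315.] 2102 ((723.6171264648438, -74.47499084472656), (15.497332572937012, 93.23221588134766), 13.531996726989746) 0.14886380134242216
pics/k_1210.png
```

servo_tool(
  rows=[
    [0,-0.0033,-0.03,2],
    [0,-0.0033,-0.06,2],
    [0,-0.0033,-0.085,2],
    [0,-0.0033,-0.097,2],
    [0,-0.0033,-0.102,2],
  ],
)

```text
time: 12.65
position: [0.6297, -0.0966, 0.1218]
ee_rot: [-0.113, 0.994, 0.0, -0.001]
force: [-0.5, -0.1, -0.1]
finger_gap: 0.0427
```

servo_tool(
  rows=[
    [0,0,0,0],
    [0,0,0,0],
    [0,0,0,0],
    [0,0,0,0],
    [0,0,0,0],
  ],
  gripper=-1,
  newtons=40,
)

```text
time: 13.15
position: [0.6305, -0.0966, 0.1242]
ee_rot: [-0.114, 0.994, -0.0, 0.001]
force: [-1.1, 3.1, 6.5]
finger_gap: 0.0131
```

```bash
python3 k.py; ls pics/k_*
```

```text
13.15 [ 0.63050327 -0.09658031  0.12417364] 0.01312178304701736 jawyaw 103.06733165102673 [-0.27  0.33  1.43  0.    1.38 -2.07] [-1.1  3.1  6.5]
[255. 263.] 3773 ((628.4961547851562, -96.83517456054688), (55.55177688598633, 13.74532413482666), 12.971659660339355) 0.1471473356997992
pics/k_1210.png
pics/k_1315.png
```

servo_tool(
  rows=[
    [0,0,0,-5],
    [0,0,0,-10],
    [0,0,0,-16],
    [0,0,0,-22],
    [0,0,0,-28],
  ],
)

```text
time: 13.7
position: [0.6305, -0.097, 0.1242]
ee_rot: [0.132, 0.991, -0.0, 0.001]
force: [-1.8, -0.4, 5.9]
finger_gap: 0.0133
```

servo_tool(
  rows=[
    [0,0,0,-6],
    [0,0,0,-12],
    [0,0,0,-18],
    [0,0,0,-24],
    [0,0,0,-30],
  ],
)

```text
time: 14.2
position: [0.6303, -0.0974, 0.1242]
ee_rot: [0.384, 0.923, -0.001, 0.001]
force: [-4.3, -3.3, 6.7]
finger_gap: 0.0135
```

servo_tool(
  rows=[
    [0,0,0,-5],
    [0,0,0,-10],
    [0,0,0,-15],
    [0,0,0,-19],
    [0,0,0,-21],
  ],
)

```text
time: 14.7
position: [0.63, -0.0976, 0.1242]
ee_rot: [0.545, 0.838, -0.001, 0.001]
force: [-7.5, -5.1, 8.8]
finger_gap: 0.0135
```

```bash
python3 k.py;python3 -c "
from cell import arm;print(arm.read_state()['wrist_torque'])"
```

```text
14.7 [ 0.62996487 -0.09762475  0.12415069] 0.013498178834661013 jawyaw 23.883618174619475 [-0.27  0.33  1.43 -0.    1.38 -0.69] [-7.5 -5.1  8.8]
[487. 268.] 4956 ((718.7860107421875, -51.28604507446289), (16.30661392211914, 74.673095703125), 13.00647258758545) 0.1484655994730471
[255. 262.] 3807 ((628.8294067382812, -96.23926544189453), (13.780084609985352, 55.49552917480469), 23.801626205444336) 0.14711579999239982
[-0.81568612  1.33238604 -0.05661562]
```

servo_tool(
  rows=[
    [0,0,0,-1.5],
    [0,0,0,-1.5],
    [0,0,0,-1.5],
  ],
)

```text
time: 15.05
position: [0.63, -0.0976, 0.1242]
ee_rot: [0.555, 0.832, -0.001, 0.001]
force: [-7.2, -4.8, 8.0]
finger_gap: 0.0131
```

servo_tool(
  rows=[
    [0,0,0,0],
    [0,0,0,0],
    [0,0,0,0],
    [0,0,0,0],
    [0,0,0,0],
  ],
  gripper=0,
)

```text
time: 15.55
position: [0.63, -0.0966, 0.1227]
ee_rot: [0.555, 0.832, -0.0, -0.0]
force: [-0.5, -0.4, -0.3]
finger_gap: 0.0425
```

servo_tool(
  rows=[
    [0,0,0.01,0],
    [0,0,0.03,0],
    [0,0,0.06,0],
    [0,0,0.09,0],
    [0,0,0.1,0],
  ],
)

```text
time: 16.05
position: [0.6308, -0.0969, 0.227]
ee_rot: [0.555, 0.832, 0.001, 0.002]
force: [-0.4, -0.2, 0.4]
finger_gap: 0.0431
```

```bash
python3 k.py;ls pics/k*; python3 - <<'E'
from h import *
from cell import arm
f=arm.grab_frame('top');cv2.imwrite('pics/top6.png',f['pixels'][:,:,::-1]);pickle.dump(f,open('t6.pkl','wb'))
f=pickle.load(open('f0.pkl','rb'))['top'];P=cloud(f);z=P[...,2]
# drawer pull in first top frame
m=((z>.06)&(z<.09)&(P[...,0]<.57)&(P[...,0]>.5)&(P[...,1]>-.12)&(P[...,1]<.0))
q=P[m];print(m.sum(),cv2.minAreaRect((q[:,:2]*1000).astype(np.float32)),np.percentile(q[:,2],[5,50,95]))
E
```

```text
16.05 [ 0.63080419 -0.09687111  0.22698648] 0.043131426124540066 jawyaw 22.574964457370967 [-0.27  0.28  1.29 -0.    1.57 -0.67] [-0.4 -0.2  0.4]
[407. 134.] 6542 ((713.2523193359375, -28.299957275390625), (14.772771835327148, 201.14651489257812), 12.812074661254883) 0.14898473165011938
[253. 197.] 1201 ((628.7485961914062, -96.26000213623047), (12.381197929382324, 53.67109680175781), 22.046554565429688) 0.1472191253084224
pics/k_1210.png
pics/k_1315.png
pics/k_1470.png
pics/k_1605.png
252 ((534.8734130859375, -64.20037078857422), (53.48478698730469, 122.6042709350586), 13.133978843688965) [0.06316139 0.06985436 0.08506416]
```

```bash
python3 - <<'E'
from h import *
f=pickle.load(open('t6.pkl','rb'));P=cloud(f);z=P[...,2]
f0=pickle.load(open('f0.pkl','rb'))['top']
crop(f0,220,110,330,210,'t0g.png',6)
c,s=np.cos(np.radians(13.2)),np.sin(np.radians(13.2))
P=cloud(f0)
for p in [(-75,0,.08),(-95,0,.08),(-115,0,.08)]:
    w=[.635+(c*p[0]-s*p[1])/1000,-.0495+(s*p[0]+c*p[1])/1000,p[2]];print(w,proj(f0,w))
for v in range(180,200,2): print(v,[ (round(P[v,u,2],3)) for u in range(272,296,2)],[int(f0['pixels'][v,u,0]) for u in range(272,296,2)])
E
```

```text
[np.float64(0.561981582284513), np.float64(-0.06662631525829918), 0.08] [279.68531188 179.41196674]
[np.float64(0.5425100042270498), np.float64(-0.0711933326605123), 0.08] [281.34118414 185.44639389]
[np.float64(0.5230384261695866), np.float64(-0.07576035006272541), 0.08] [283.00666367 191.5158324 ]
180 [np.float64(0.103), np.float64(0.095), np.float64(0.086), np.float64(0.077), np.float64(0.011), np.float64(0.068), np.float64(0.065), np.float64(0.071), np.float64(0.072), np.float64(0.068), np.float64(0.067), np.float64(0.069)] [234, 204, 176, 181, 183, 236, 249, 251, 253, 254, 255, 253]
182 [np.float64(0.009), np.float64(0.07), np.float64(0.068), np.float64(0.064), np.float64(0.064), np.float64(0.072), np.float64(0.065), np.float64(0.068), np.float64(0.071), np.float64(0.057), np.float64(0.052), np.float64(0.041)] [194, 237, 245, 250, 251, 249, 255, 252, 199, 180, 142, 128]
184 [np.float64(0.067), np.float64(0.066), np.float64(0.069), np.float64(0.064), np.float64(0.081), np.float64(0.083), np.float64(0.053), np.float64(0.04), np.float64(0.028), np.float64(0.018), np.float64(0.013),
[... 1448 characters left out ...]
.004), np.float64(0.002), np.float64(-0.001)] [169, 175, 167, 146, 120, 154, 155, 144, 145, 142, 153, 158]
196 [np.float64(-0.002), np.float64(-0.002), np.float64(-0.001), np.float64(0.001), np.float64(0.003), np.float64(0.064), np.float64(0.067), np.float64(0.005), np.float64(0.001), np.float64(-0.002), np.float64(-0.0), np.float64(0.002)] [173, 174, 172, 172, 140, 114, 110, 142, 145, 145, 153, 160]
198 [np.float64(-0.001), np.float64(0.003), np.float64(-0.006), np.float64(-0.003), np.float64(0.0), np.float64(-0.001), np.float64(-0.003), np.float64(0.0), np.float64(0.005), np.float64(-0.004), np.float64(0.005), np.float64(-0.002)] [175, 181, 173, 176, 172, 159, 161, 157, 155, 162, 165, 165]
```

View pics/t0g.png

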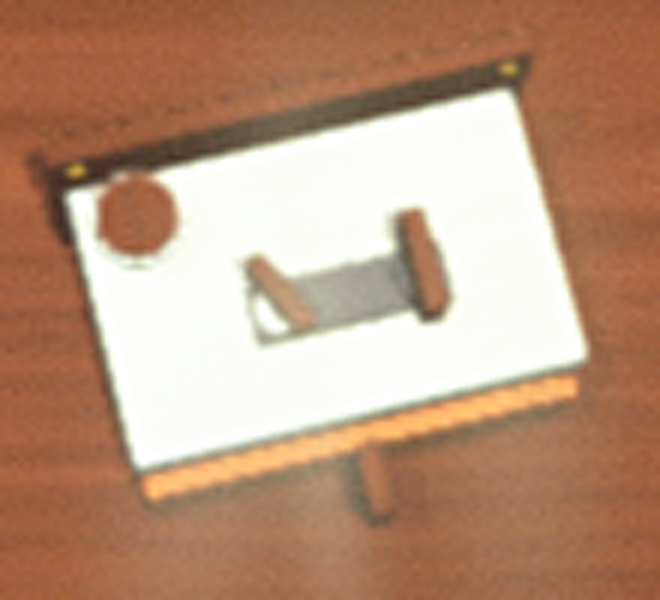

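View pics/k_1605.png

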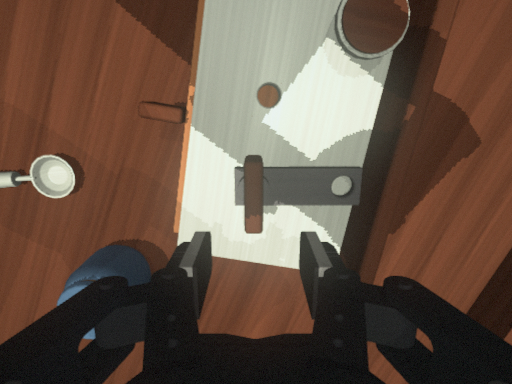

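servo_tool(
  rows=[
    [-0.02,0.005,0,8.5],
    [-0.04,0.01,0,17],
    [-0.06,0.015,0,25.5],
    [-0.08,0.02,0,34],
    [-0.096,0.024,0,42.5],
  ],
)

```text
time: 16.65
position: [0.5326, -0.0723, 0.2214]
ee_rot: [0.213, 0.977, 0.0, -0.001]
force: [1.1, -0.0, 0.2]
finger_gap: 0.0428
```

servo_tool(
  rows=[
    [0,0,0,8.5],
    [0,0,0,17],
    [0,0,0,25.5],
    [0,0,0,34],
    [0,0,0,38],
  ],
)

```text
time: 17.15
position: [0.5335, -0.0726, 0.2214]
ee_rot: [-0.117, 0.993, 0.0, -0.001]
force: [0.4, -0.6, 0.0]
finger_gap: 0.0429
```

servo_tool(
  rows=[
    [0,0,-0.03,0],
    [0,0,-0.05,0],
    [0,0,-0.05,0],
  ],
)

```text
time: 17.45
position: [0.5324, -0.0723, 0.1692]
ee_rot: [-0.114, 0.994, 0.001, -0.003]
force: [-0.8, -0.7, 0.4]
finger_gap: 0.0427
```

```bash
sed -i 's/>.142/>.074/;s/<.154/<.088/' k.py; python3 k.py;ls -t pics|head -1
```

```text
17.45 [ 0.53240311 -0.07227583  0.16916316] 0.0427303603999524 jawyaw 103.06302585762602 [-0.28  0.11  1.61 -0.    1.43 -2.08] [-0.8 -0.7  0.4]
[255. 192.] 898 ((528.9025268554688, -73.31791687011719), (39.576656341552734, 13.307123184204102), 13.43729019165039) 0.07906576655041682
k_1745.png
```

servo_tool(
  rows=[
    [-0.004,-0.0015,-0.03,0],
    [-0.004,-0.0015,-0.06,0],
    [-0.004,-0.0015,-0.09,0],
    [-0.004,-0.0015,-0.11,0],
    [-0.004,-0.0015,-0.119,0],
  ],
)

```text
time: 18.0
position: [0.5297, -0.0741, 0.0528]
ee_rot: [-0.114, 0.994, 0.0, -0.001]
force: [0.1, -0.3, 0.2]
finger_gap: 0.043
```

servo_tool(
  rows=[
    [0,0,0,0],
    [0,0,0,0],
    [0,0,0,0],
    [0,0,0,0],
    [0,0,0,0],
  ],
  gripper=-1,
  newtons=40,
)

```text
time: 18.5
position: [0.5304, -0.0734, 0.0552]
ee_rot: [-0.114, 0.993, 0.0, 0.001]
force: [-1.7, 9.3, 1.2]
finger_gap: 0.0133
```

servo_tool(
  rows=[
    [-0.006,-0.0014,0,0],
    [-0.014,-0.0033,0,0],
    [-0.022,-0.0052,0,0],
    [-0.03,-0.007,0,0],
    [-0.038,-0.0089,0,0],
  ],
)

```text
time: 19.0
position: [0.4922, -0.0822, 0.0552]
ee_rot: [-0.114, 0.993, 0.001, 0.001]
force: [-1.8, 13.2, 2.6]
finger_gap: 0.0132
```

servo_tool(
  rows=[
    [-0.007,-0.0016,0,0],
    [-0.013,-0.003,0,0],
    [-0.018,-0.0042,0,0],
    [-0.021,-0.0049,0,0],
    [-0.0215,-0.005,0,0],
  ],
)

```text
time: 19.5
position: [0.4719, -0.0869, 0.0552]
ee_rot: [-0.114, 0.994, 0.001, 0.002]
force: [13.8, 16.5, -9.1]
finger_gap: 0.0134
```

```bash
python3 k.py;ls -t pics|head -1
```

```text
19.5 [ 0.47188027 -0.08688367  0.05523863] 0.013358714454180316 jawyaw 103.05685888028772 [-0.35  0.08  1.89  0.    1.17 -2.15] [13.8 16.5 -9.1]
[255. 266.] 2879 ((470.3326416015625, -87.61677551269531), (40.26969528198242, 15.29556941986084), 12.168819427490234) 0.07910815199040691
k_1950.png
```

servo_tool(
  rows=[
    [0,0,0,0],
    [0,0,0,0],
    [0,0,0,0],
    [0,0,0,0],
    [0,0,0,0],
  ],
  gripper=0,
)

```text
time: 20.05
position: [0.4706, -0.0882, 0.054]
ee_rot: [-0.114, 0.994, -0.0, 0.0]
force: [0.0, 1.7, 0.5]
finger_gap: 0.0426
```

servo_tool(
  rows=[
    [0,0,0.02,0],
    [0,0,0.05,0],
    [0,0,0.1,0],
    [0,0,0.15,0],
    [0,0,0.17,0],
  ],
)

```text
time: 20.55
position: [0.4714, -0.0885, 0.2286]
ee_rot: [-0.114, 0.994, -0.001, 0.002]
force: [0.7, -0.2, -1.1]
finger_gap: 0.0426
```

servo_tool(
  rows=[
    [-0.03,0,0,0],
    [-0.06,0,0,0],
    [-0.06,0,0,0],
    [-0.06,0,0,0],
  ],
)

```text
time: 20.95
position: [0.4105, -0.0882, 0.2242]
ee_rot: [-0.114, 0.994, -0.0, 0.0]
force: [0.2, -1.3, 0.7]
finger_gap: 0.0432
```

```bash
python3 k.py;ls -t pics|head -1; python3 - <<'E'
from h import *
from cell import arm
f=arm.grab_frame('scene');crop(f,90,120,440,310,'s7.png',2);P=cloud(f);z=P[...,2];px=f['pixels'].astype(int)
v,u=np.mgrid[:384,:512]
m=(u>335)&(u<375)&(v>155)&(v<190)&(z>.115)&(z<.14)
q=P[m];print('pin',m.sum(),cv2.minAreaRect((q[:,:2]*1000).astype(np.float32)),np.percentile(q[:,2],[5,50,95]))
print(f['pixels'].shape)
E
```

```text
20.95 [ 0.41047303 -0.08824331  0.2241541 ] 0.04322652359580917 jawyaw 103.03700516119576 [-0.4  -0.18  1.78 -0.    1.54 -2.19] [ 0.2 -1.3  0.7]
[243. 237.] 536 ((470.12713623046875, -86.6262435913086), (39.517730712890625, 13.762611389160156), 12.786169052124023) 0.07896125034902035
[494. 242.] 431 ((414.381103515625, 154.87355041503906), (7.4084553718566895, 44.10414505004883), 78.54676055908203) 0.08204264156995111
k_2095.png
pin 109 ((512.5375366210938, 293.0793151855469), (44.6440544128418, 15.886402130126953), 34.87869644165039) [0.11727699 0.126118   0.12906844]
(384, 512, 3)
```

View pics/s7.png

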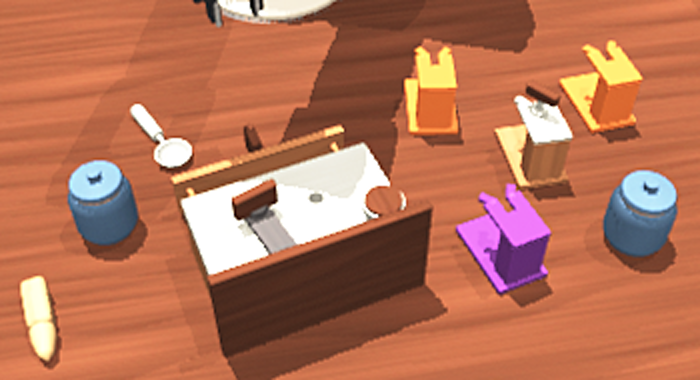

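```bash
python3 -c "
from cell import arm;print(arm.close_job(),arm.read_state()['time'])"
```

```text
the job is handed in; nothing more can be done
the job is handed in; nothing more can be done
```

The drawer is open and the job is handed in at about 21 s of the 67 s allowed. `close_job()` gives no verdict, so these results rest on my own camera checks:

- **Pin:** I drew it straight up, slid it into the notch of the steel and wood rest and let go. After release it measured about 2 mm before the parking place and 1.3 mm to the side, with its T-bar top at 128 mm against 129 mm expected. The last scene view still showed it upright there.
- **Knob:** I turned it clockwise until it reached its stop. The bar had moved about 81°, or about 1.4 rad.
- **Drawer:** I pulled it out about 60 mm, to its stop, and it stayed there after release.
- **Left alone:** the jars, teaspoon and reamer look undisturbed in the last scene view; I did not measure them again. The gripper was half open and clear of everything when I handed in.

No check failed. The only disagreements were calibration-sized: camera readings of the same thing differed by 1 to 3 mm.

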